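Peel the stuck top tray off a loaded component tray and show it over the light panel

TASK

Set the light panel's red dimmer lever upright, to the middle of its travel. Then peel the white formed tray off the loaded black tray it sticks to: take it by its orange lug and slowly lift that corner first, with the opposite corner still resting, so that the black tray stays where it is and nothing else is knocked about. Finish while holding the white tray by the lug, still and roughly level, about 10 cm above the middle of the light panel, with the lever still upright.

Things in the scene. Friction and masses are not known exactly. Their poses are not given: they have to be found in the camera images.
- dimmer (a joint): Dimmer lever angle, rad: 0 = leaning 0.70 rad back from vertical, 0.70 = upright (middle of travel, wanted, to within 0.14), 1.40 = leaning 0.70 rad the other way. It stays where it is left; moving it takes about 1 N at the ball.
- dimmer_tip (a point): Centre of the red ball (26 mm diameter) at the end of the dimmer lever, a 10 mm steel rod; 80 mm from the hinge axis.
- dimmer_base: Fixed black block, 70 x 50 x 25 mm, that carries the lever. Origin under its centre, z up. The hinge axis runs along the block's own y, 22 mm above the origin; at 0 the lever leans to the block's -x, with growing value the ball swings over the top to its +x. The block stands so that its +x points roughly to world +y.
- panel: Fixed flat light panel, aluminium frame 210 x 170 x 14 mm with a glowing white face. Origin under its centre.
- panel_top (a point): Middle of the light panel's face, 15 mm above the bench.
- tray: Loose black open tray with coils, 160 x 115 x 24 mm, 0.45 kg, on a fixed 4 mm grey mat. Origin under its centre, x along the long side. Two sprung pads in its long walls, 50 mm to -x of centre, squeeze the white tray's pan with 3.3 N each until it has risen about 8 mm. A straight lift tips the black tray up; lifting the lug slowly (30 mm/s), turning about far_corner, frees it with 3 N.
- cover: White formed tray (90 g) nested in the black tray's mouth: flange 168 x 123 mm, 3 mm thick, resting on the rim; a pan of 128 x 83 mm hangs 9 mm below the flange, squeezed by sprung pads (see tray). Origin at the centre of the flange's underside (24 mm above the black tray's origin), x along the long side, z up.
- lug (a point): Grip point in the orange lug, an upright block on one corner of the white tray, 24 mm long, 10 mm thick, top 39 mm above the flange's underside. The point lies at (69, 47.5, 27) mm in the white tray's frame, 12 mm below the lug's top. The lug's long side points to the opposite corner, at 0.63 rad from the white tray's x towards its y; pinch it across its 10 mm.
- far_corner (a point): Corner of the white tray opposite the lug, on the flange's underside, at (-80, -57, 0) mm in the white tray's frame: let it rest and turn the white tray about it when peeling.
- meter: Bystander: red hand multimeter, 190 x 90 x 36 mm, lying. Origin under its centre.
- solder: Bystander: blue solder spool, 56 mm diameter, 40 mm high. Origin under its centre.
- flux: Bystander: small flux bottle, 40 mm diameter, 85 mm high. Origin under its centre.
- bin: Bystander: yellow open parts bin, 100 x 75 x 45 mm. Origin under its centre.
- driver: Bystander: screwdriver 170 mm long, lying along its x.
- cleaner: Bystander: black tip-cleaner pot with brass wool, 68 mm diameter, 42 mm high. Origin under its centre.
Things that resemble listed ones, but are neither listed nor needed, are in the scene too. Of the things that look like the cover, the largest one is meant.

How it is judged:
By the outcome, as a careful person would: the job done as asked, in the order asked, and still so for the second after the job is handed in, while the arm keeps its last pose, push and grip.
It also fails if it takes over 64 s, if anything falls off the work surface, if the arm or the gripper's body presses on something with over 40 N, if the wrist force passes 120 N, or if a joint passes its speed limit or range.

ROBOT

A 6-joint arm with a two-finger parallel gripper is mounted at the origin on the work surface. World frame = base frame: x ahead of the robot, y to its left, z up, the work surface at z = 0. Lengths are in m, angles in degrees, forces in N, time in s.
With the tool pointing down it reaches from about 0.375 to 0.9 m from the base axis. Payload 3.1 kg.
Tool frame: the origin (TCP) lies where the fingers leave the gripper's body, on its centre line; the fingertips stand 70 mm ahead of it and the grasp point (between the pads) lies 51 mm ahead of it; z points along the fingers, y is the line along which they close (so a half turn about z gives the same grasp; the last joint's range is limited). The gripper opens to 87 mm and grips with 3 to 60 N. Pads are 19 mm wide; open, the fingers measure 117 mm over their backs; the gripper's body (75 mm by 190 mm) begins 51 mm behind the grasp point.
Start: joints at [-85.571, 30.224, 82.088, -0, 67.689, -10.227], TCP at [0.158, -0.605, 0.292] pointing down, gripper open.
Joint ranges: [-176.69, 176.69], [-43.24, 126.21], [12.49, 139.97], [-82, 262], [0, 151.66], [-163.58, 163.58]. Speed limits (degrees/s): [159.86, 159.86, 180, 180, 180, 180].

INTERFACE

Orientations are given as a 3x3 rotation matrix whose columns are the frame's x, y, z axes.
In Python, from rig import readout, capture, calibration, bot, look_for gives the robot as it stands. The module is installed in compiled form; this text tells all that it offers.
- The arm moves only by the shell command python3 -m pendant 'ROWS'. ROWS is JSON, a list of rows, each a list of 7 numbers: the shift along the tool's x, y, z normalised to -1 to 1, where 1 is 200 mm, then the turn, a rotation vector about the tool's x, y, z normalised to -1 to 1, where 1 is 180 degrees, then the closure, from -1 (fully open) to 1 (shut). In form: [[dx, dy, dz, ax, ay, az, grip], ...]. A call has 1 to 8 rows; each row is the pose to reach, as a shift and turn from the pose commanded when the call began, along the tool's axes at that moment, turning the shorter way round; what a row does not reach only later rows make up. A row lasts 1/10 s, in which the tool goes at most 50 mm and 8.59 degrees, less where a joint would pass 70% of its speed; a pose out of reach is approached as far as the arm can. A call with a number of a shift or a turn outside -1 to 1 is refused whole. A call with a gripper value outside its range is refused whole. The fingers move at their own pace and stop on an object; the grip force is fixed at half the most. Time passes only in rows, so rows that repeat a pose let the fingers close. It gives the time, the measured TCP pose, the force, the opening and the grip force at its end, in the units of the state.
- readout.read_state(): the state, without advancing time (a new reading comes with each control period).
- capture(name): name is "side" or "top"; returns (picture, depth): 480x640x3 uint8, red, green, blue; 480x640 float32, m along the optical axis (not along the pixel's ray), 0 where there is no reading.
- calibration(name): a dict with "mtx" (3x3 intrinsics, pixels), "k1" (the pictures are not rectified: a ray, as slopes to the right and down, at radius r is drawn at 1 + k1 r^2 times it, then the intrinsics apply), "T" (4x4, takes a point from camera to world coordinates). Camera axes: x right, y down, z forward; pixel columns grow to the right and rows downward; lengths in m; the calibration is good to about 2 mm. A picture is of the moment at which its call begins. calibration takes no time and is no camera call.
- bot.hand_in(): hands the job in; it is judged then, once.
Trained networks look in the newest picture that a camera, given by its name, has taken for a name from the list of things; names that differ only in an ending like _2 or _b are one class to them, and where a whole thing is asked for, a point or a joint stands for the part that bears it (a point fixed in the world has none). Each returns a list of dicts, best first, with "conf" (0 to 1); they miss things now and then, are a little off and sometimes report something else, mostly with a low value. They report only what shows in the picture. A call takes as long as a camera call. They do not tell look-alikes from the thing itself.
- look_for(thing, camera): "extent" ([left, top, right, bottom] in pixels, round what is visible of it).
The state is a dict: "time_s": time; "joint_positions": joint angles; "qvel": joint speeds; "tau": joint torques, N m; "position": TCP position; "tcp_rot": TCP orientation; "force": force on the tool from outside, world axes, zero at the start; "moment": the same for the moment, N m; "opening": opening from 0.0 (shut) to 1.0 (fully open); "grasp_force": force on a finger pad.
Only numpy, scipy, OpenCV 4.12 (cv2) and the standard library are available. Lean on these libraries where they do the work, as an engineer would, in place of code of your own. Each camera call takes 0.05 s, during which the arm holds its last target. There are 200 camera calls.

## Working session

There is one attempt and no reset: what is moved stays moved. The work goes in short steps, Python scripts to look and compute and a shell command to move; the robot and the scene stay as the last step left them, time stands still between calls to the robot, and variables do not carry over. Pictures are saved under pics/ and viewed, at most 10 in all, crops included, and the job is handed in when it is done.

```bash
mkdir -p pics; cat > h.py <<'E'
import numpy as np, cv2
from rig import readout, capture, calibration, bot, look_for
def cloud(name,depth):
    c=calibration(name);K=c["mtx"];k1=c["k1"]
    v,u=np.mgrid[0:480,0:640].astype(float)
    p=cv2.undistortPoints(np.stack([u.ravel(),v.ravel()],1)[:,None],np.array(K),np.array([k1,0,0,0,0.]))[:,0]
    P=np.c_[p*depth.ravel()[:,None],depth.ravel()]
    T=np.array(c["T"]);W=P@T[:3,:3].T+T[:3,3]
    W[depth.ravel()<=0]=np.nan
    return W.reshape(480,640,3)
E
python3 - <<'E'
from h import *
for n in("side","top"):
    im,d=capture(n); np.savez("pics/%s0.npz"%n,im=im,d=d)
    W=cloud(n,d)
    print(n,np.array(calibration(n)["T"]).round(3).tolist())
    im=im[:,:,::-1].copy()
    for t in("dimmer","panel","tray","cover","lug","meter","solder","flux","bin","driver","cleaner"):
        for r in look_for(t,n)[:3]:
            e=np.array(r["extent"]);c=((e[:2]+e[2:])/2).astype(int)
            print(t,round(r["conf"],2),e.round().astype(int).tolist(),W[c[1],c[0]].round(3).tolist())
    cv2.imwrite("pics/%s0.png"%n,im)
print(readout.read_state())
E
```

```text
side [[-0.889, -0.248, 0.386, 0.074], [-0.458, 0.519, -0.722, 0.889], [-0.021, -0.818, -0.575, 0.78], [0.0, 0.0, 0.0, 1.0]]
dimmer 0.63 [379, 197, 400, 216] [0.464, -0.232, 0.067]
dimmer 0.22 [132, 359, 232, 416] [0.594, 0.513, 0.038]
dimmer 0.18 [243, 288, 332, 345] [0.523, 0.241, 0.022]
panel 0.93 [291, 193, 377, 243] [0.619, -0.184, 0.012]
panel 0.43 [383, 199, 413, 235] [0.435, -0.236, 0.036]
tray 0.83 [250, 315, 332, 350] [0.486, 0.289, 0.032]
tray 0.2 [131, 362, 235, 418] [nan, nan, nan]
cover 0.77 [288, 254, 331, 282] [0.574, 0.046, 0.005]
cover 0.75 [244, 285, 331, 348] [0.523, 0.241, 0.022]
cover 0.74 [342, 343, 394, 396] [0.305, 0.286, 0.004]
lug 0.83 [346, 342, 395, 395] [0.302, 0.283, 0.006]
lug 0.81 [239, 288, 329, 346] [0.532, 0.244, 0.021]
lug 0.64 [285, 252, 331, 280] [0.586, 0.037, -0.002]
meter 0.93 [133, 360, 233, 417] [0.592, 0.513, 0.035]
solder 0.83 [358, 249, 379, 277] [0.428, 0.002, 0.037]
flux 0.71 [207, 249, 224, 280] [0.763, 0.187, 0.05]
bin 0.56 [257, 404, 326, 476] [0.364, 0.496, 0.003]
driver 0.46 [426, 178, 442, 194] [0.401, -0.486, 0.021]
driver 0.45 [
[... 1074 characters left out ...]
500762e-04,
        6.76873247e+01, -1.02251857e+01]), 'qvel': array([ 0.00818303,  0.00466958, -0.05617096,  0.01027437, -0.02488836,
        0.02100885]), 'tau': array([ 6.51348978e-05, -4.40019715e+01, -1.76986206e+01,  6.30681426e-02,
        5.04538463e-02, -3.94040785e-05]), 'position': array([ 0.15817628, -0.60464133,  0.2922372 ]), 'tcp_rot': array([[ 9.67467473e-01,  2.52995433e-01,  9.60017539e-06],
       [ 2.52995433e-01, -9.67467473e-01, -9.46780625e-06],
       [ 6.89254569e-06,  1.15885951e-05, -1.00000000e+00]]), 'force': array([ 0.44535489, -0.461556  ,  0.19821581]), 'moment': array([ 0.00041329, -0.0311707 , -0.01867255]), 'grasp_force': 0.0, 'opening': 1.0005649883643255}
```

View pics/top0.png

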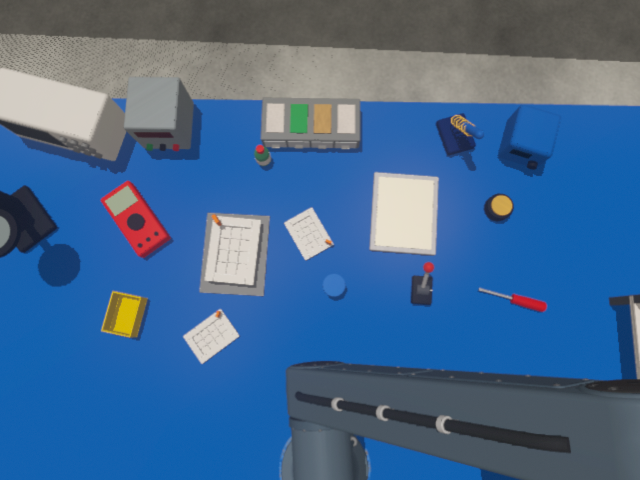

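View pics/side0.png

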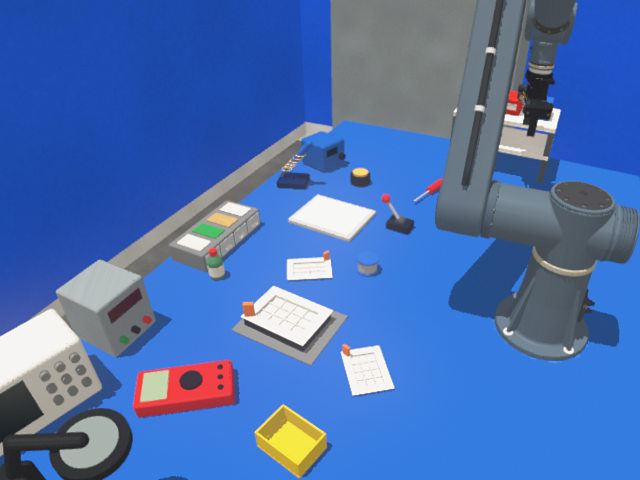

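Top view: lever block at (422,290) with its ball at (429,267); panel at (404,214). The target nested on the grey mat is at (236,250), with its orange lug at (215,219). The loose small white trays at (309,233) and (211,336) are look-alikes.

```bash
cat > m.py <<'E'
from h import *
def pts(n,im,W,box,lo,hi):
    hsv=cv2.cvtColor(im,cv2.COLOR_RGB2HSV)
    m=cv2.inRange(hsv,lo,hi)>0
    k=np.zeros_like(m);k[box[1]:box[3],box[0]:box[2]]=1
    m&=k&~np.isnan(W[...,0]); return m
E
python3 - <<'E'
from m import *
B={"top":{"ball":(410,255,445,300),"blk":(405,268,440,310),"lug":(200,205,230,235),"cov":(200,205,265,290),"pan":(360,165,450,265)},
"side":{"ball":(375,190,405,215),"blk":(375,200,420,240),"lug":(236,296,262,322),"cov":(236,280,340,352),"pan":(285,190,380,243)}}
for n in B:
    z=np.load(f"pics/{n}0.npz");im=z["im"];W=cloud(n,z["d"]);b=B[n]
    m=pts(n,im,W,b["ball"],(0,150,60),(6,255,255));v,u=np.nonzero(m);P=W[m];print(n,"ball px",u.mean(),v.mean(),len(u),np.median(P,0),P.min(0),P.max(0))
    m=pts(n,im,W,b["blk"],(0,0,0),(180,255,70));P=W[m];print("blk",len(P));Q=P[(P[:,2]>0.015)&(P[:,2]<.035)];
    print(len(Q),np.median(Q,0),cv2.minAreaRect((Q[:,:2]*1000).astype(np.float32)))
    m=pts(n,im,W,b["lug"],(5,150,60),(16,255,255));v,u=np.nonzero(m);P=W[m];print("lug px",u.mean(),v.mean(),len(u),np.median(P,0),P.min(0),P.max(0));
    Q=P[P[:,2]>np.percentile(P[:,2],60)-.004];print(" top",cv2.minAreaRect((Q[:,:2]*1000).astype(np.float32)))
    m=pts(n,im,W,b["cov"],(0,0,170),(180,60,255));P=W[m];print("cov z",np.percentile(P[:,2],[5,25,50,75,95]).round(4));
    Q=P[(P[:,2]>.012)&(P[:,2]<.05)];print(cv2.minAreaRect((Q[:,:2]*1000).astype(np.float32)))
    m=pts(n,im,W,b["pan"],(0,0,170),(180,80,255));P=W[m];print("pan",np.median(P,0),cv2.minAreaRect((P[:,:2]*1000).astype(np.float32)))
t=np.load("pics/top0.npz")["im"][:,:,::-1]
a=cv2.resize(t[195:300,190:275],None,fx=5,fy=5,interpolation=cv2.INTER_CUBIC);b=cv2.resize(t[255:310,400:450],None,fx=7,fy=7,interpolation=cv2.INTER_CUBIC)
c=np.zeros((525,785,3),np.uint8);c[:,:425]=a;c[:385,430:780]=b;cv2.imwrite("pics/crop1.png",c)
E
```

```text
top ball px 428.0 266.0 1 [ 0.47948749 -0.23733898  0.09991689] [ 0.47948749 -0.23733898  0.09991689] [ 0.47948749 -0.23733898  0.09991689]
blk 248
248 [ 0.41279328 -0.23189175  0.02457785] ((428.967529296875, -235.09519958496094), (46.92013931274414, 66.93841552734375), 87.17095947265625)
lug px 215.23333333333332 218.5 30 [0.59495632 0.2825755  0.06706168] [0.58613997 0.27537275 0.06441788] [0.60396225 0.29126246 0.07055858]
 top ((594.5714721679688, 282.53802490234375), (21.221281051635742, 8.308439254760742), 31.796876907348633)
cov z [0.0186 0.0227 0.0283 0.0315 0.0345]
((523.4155883789062, 241.81387329101562), (122.89440155029297, 168.7500457763672), 85.32219696044922)
pan [ 0.62867334 -0.19779779  0.01443564] ((633.6257934570312, -199.61822509765625), (173.961669921875, 214.14825439453125), 86.22616577148438)
side ball px 385.0 196.0 3 [ 0.48004791 -0.23862878  0.09361132] [ 0.47658605 -0.23987758  0.09210123] [ 0.48023548 -0.23204599  0.09612973]
blk 42
19 [ 0.39654717 -0.23320187  0.01945661] ((426.0350036621094, -229.74755859375), (43.904415130615234, 63.35139846801758), 86.93045043945312)
lug px 248.20689655172413 308.67241379310343 116 [0.59365348 0.28608957 0.05370128] [0.58485933 0.2787197  0.03217019] [0.60306932 0.29279038 0.06871439]
 top ((594.1130981445312, 285.06768798828125), (19.822391510009766, 9.90379810333252), 47.073490142822266)
cov z [0.0199 0.0223 0.0285 0.0304 0.0321]
((523.29443359375, 240.7442169189453), (127.29793548583984, 170.14222717285156), 85.54767608642578)
pan [ 0.62558291 -0.18833601  0.0118789 ] ((638.0087890625, -211.03753662109375), (202.40684509277344, 229.49288940429688), 85.9262924194336)
```

View pics/crop1.png

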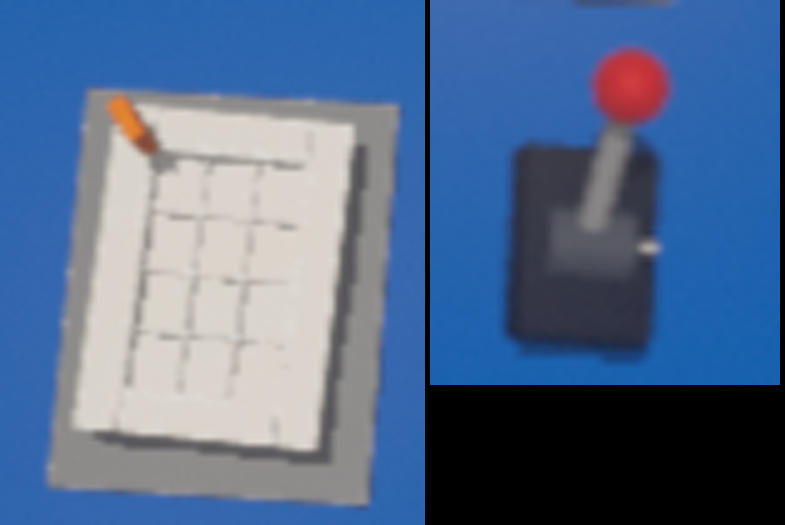

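The crop shows the ball leaning to world +x (centre about 0.48, -0.238). The block centre is about (0.428, -0.235), with its long side and so its swing plane along world x, not y as the text says. I go by the picture: upright means the ball above the block. Next, a helper to compute moves.

```bash
cat > d.py <<'E'
# usage: d.py x y z yang [tilt deg about tool y]  -> normalised row from current pose
import sys
from h import *
from scipy.spatial.transform import Rotation as Ro
def row(p,R):
    s=readout.read_state();R0=np.array(s["tcp_rot"])
    d=R0.T@(np.array(p)-s["position"]);w=Ro.from_matrix(R0.T@R).as_rotvec()
    print("t",round(s["time_s"],2),"pos",s["position"].round(4),"F",s["force"].round(1),"open",round(s["opening"],3),round(s["grasp_force"],1))
    print("row",(d/.2).round(4).tolist(),(w/np.pi).round(4).tolist(),"mm",np.linalg.norm(d)*1e3,"deg",np.degrees(np.linalg.norm(w)))
def down(a):
    a=np.radians(a);y=np.array([np.cos(a),np.sin(a),0]);z=np.array([0,0,-1.]);return np.c_[np.cross(y,z),y,z]
if __name__=="__main__":
    a=list(map(float,sys.argv[1:])); row(a[:3],down(a[3])@Ro.from_euler("y",a[4] if len(a)>4 else 0,degrees=True).as_matrix())
E
python3 -m pendant '[[1,-0.687,0.13,0,0,-0.209,-0.04],[1,-0.687,0.13,0,0,-0.209,-0.04],[1,-0.687,0.13,0,0,-0.209,-0.04],[1,-0.687,0.13,0,0,-0.209,-0.04],[1,-0.687,0.13,0,0,-0.209,-0.04],[1,-0.687,0.13,0,0,-0.209,-0.04]]'
python3 d.py .475 -.238 .24 0
```

```text
time_s: 1.8
position: [0.3191, -0.4157, 0.2656]
tcp_rot: [[0.607, 0.795, -0.001], [0.795, -0.607, 0.005], [0.004, -0.004, -1.0]]
force: [1.4, 0.4, -1.0]
opening: 0.564
grasp_force: 0.0
t 1.8 pos [ 0.3191 -0.4157  0.2656] F [ 1.4  0.4 -1. ] open 0.564 0.0
row [1.1788, 0.0807, 0.132] [-0.0008, -0.0015, -0.2075] mm 237.78687332093236 deg 37.36014330465925
```

```bash
python3 -m pendant '[[1,0.07,0.12,0,0,-0.208,-0.04],[1,0.07,0.12,0,0,-0.208,-0.04],[1,0.07,0.12,0,0,-0.208,-0.04],[1,0.07,0.12,0,0,-0.208,-0.04],[1,0.07,0.12,0,0,-0.208,-0.04],[1,0.07,0.12,0,0,-0.208,-0.04],[1,0.07,0.12,0,0,-0.208,-0.04]]'
python3 d.py .475 -.238 .24 0; python3 d.py .475 -.238 .143 0
```

```text
time_s: 2.5
position: [0.4503, -0.2724, 0.2424]
tcp_rot: [[0.007, 1.0, 0.0], [1.0, -0.007, -0.001], [-0.001, 0.0, -1.0]]
force: [0.4, 0.1, 0.5]
opening: 0.518
grasp_force: 0.0
t 2.5 pos [ 0.4503 -0.2724  0.2424] F [0.4 0.1 0.5] open 0.518 0.0
row [0.1728, 0.1222, 0.012] [0.0001, 0.0003, -0.0021] mm 42.391056575812414 deg 0.389944721379556
t 2.5 pos [ 0.4503 -0.2724  0.2424] F [0.4 0.1 0.5] open 0.518 0.0
row [0.1732, 0.122, 0.497] [0.0001, 0.0003, -0.0021] mm 108.0583321401059 deg 0.389944721379556
```

```bash
python3 -m pendant '[[0.173,0.122,0,0,0,0,-0.04],[0.173,0.122,0.05,0,0,0,-0.04],[0.173,0.122,0.17,0,0,0,-0.04],[0.173,0.122,0.28,0,0,0,-0.04],[0.173,0.122,0.39,0,0,0,-0.04],[0.173,0.122,0.5,0,0,0,-0.04],[0.173,0.122,0.5,0,0,0,-0.04]]'
python3 d.py .418 -.236 .143 0
```

```text
time_s: 3.2
position: [0.4727, -0.2377, 0.1398]
tcp_rot: [[0.008, 1.0, -0.005], [1.0, -0.008, 0.003], [0.003, -0.005, -1.0]]
force: [-0.4, 0.6, 0.3]
opening: 0.522
grasp_force: 0.0
t 3.2 pos [ 0.4727 -0.2377  0.1398] F [-0.4  0.6  0.3] open 0.522 0.0
row [0.0063, -0.2738, -0.0147] [-0.0015, -0.0011, -0.0026] mm 54.845028524960235 deg 0.5711755794115653
```

Sweep slowly to -x, then look.

```bash
python3 -m pendant '[[0,-0.04,0,0,0,0,-0.04],[0,-0.08,0,0,0,0,-0.04],[0,-0.12,-0.01,0,0,0,-0.04],[0,-0.16,-0.02,0,0,0,-0.04],[0,-0.2,-0.02,0,0,0,-0.04],[0,-0.235,-0.02,0,0,0,-0.04],[0,-0.27,-0.02,0,0,0,-0.04],[0,-0.27,-0.02,0,0,0,-0.04]]'
python3 - <<'E'
from h import *
o=[]
for n,b in(("top",(380,230,460,320)),("side",(350,165,430,255))):
    im,d=capture(n);W=cloud(n,d);h=cv2.cvtColor(im,cv2.COLOR_RGB2HSV)
    m=((h[...,0]<7)|(h[...,0]>174))&(h[...,1]>130)&(h[...,2]>60);k=np.zeros_like(m);k[b[1]:b[3],b[0]:b[2]]=1;m&=k
    P=W[m];print(n,m.sum(),np.nanmedian(P,0) if m.sum() else "")
    o.append(cv2.resize(im[b[1]:b[3],b[0]:b[2],::-1],(380,430),interpolation=cv2.INTER_CUBIC))
cv2.imwrite("pics/crop2.png",np.hstack(o))
E
```

```text
time_s: 4.0
position: [0.4193, -0.236, 0.146]
tcp_rot: [[0.005, 1.0, -0.002], [1.0, -0.005, 0.002], [0.002, -0.003, -1.0]]
force: [0.8, -0.0, -0.7]
opening: 0.517
grasp_force: 0.0
top 0 
side 54 [ 0.42607584 -0.23078411  0.10450048]
```

View pics/crop2.png

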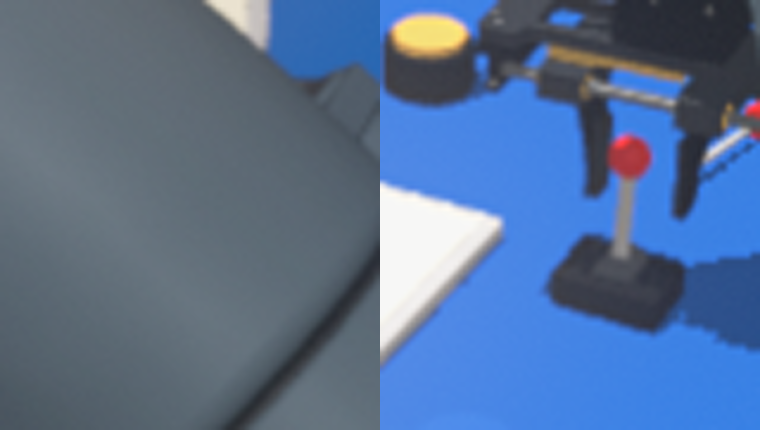

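Side view: the lever is upright between the fingers, ball at about (0.43, -0.24, 0.10). Next: back off, rise, and check from above.

```bash
python3 -m pendant '[[0,0.03,0,0,0,0,-0.04],[0,0.03,-0.1,0,0,0,-0.04],[0,0.03,-0.3,0,0,0,-0.04],[0,0.03,-0.5,0,0,0,-1],[0.25,0.13,-0.5,0,0,0.05,-1],[0.5,0.23,-0.5,0,0,0.1,-1],[0.75,0.33,-0.5,0,0,0.15,-1],[1,0.43,-0.5,0,0,0.2,-1]]'
python3 d.py .595 .284 .23 -58.6
```

```text
time_s: 4.9
position: [0.4937, -0.0743, 0.2465]
tcp_rot: [[0.507, 0.862, 0.001], [0.862, -0.507, -0.0], [0.0, 0.001, -1.0]]
force: [0.2, -0.6, 0.7]
opening: 0.885
grasp_force: 0.0
t 4.9 pos [ 0.4937 -0.0743  0.2465] F [ 0.2 -0.6  0.7] open 0.885 0.0
row [1.8009, -0.4719, 0.0822] [0.0002, -0.0001, 0.1563] mm 372.7097028192033 deg 28.128306242800836
```

```bash
python3 -m pendant '[[1,-0.26,0.05,0,0,0.09,-1],[1,-0.26,0.05,0,0,0.09,-1],[1,-0.26,0.05,0,0,0.09,-1],[1,-0.26,0.05,0,0,0.09,-1],[1,-0.26,0.05,0,0,0.09,-1]]'
python3 - <<'E'
from h import *
o=[]
for n,b in(("top",(380,230,460,320)),("side",(350,165,430,255))):
    im,d=capture(n);W=cloud(n,d);h=cv2.cvtColor(im,cv2.COLOR_RGB2HSV)
    m=((h[...,0]<7)|(h[...,0]>174))&(h[...,1]>130)&(h[...,2]>60);k=np.zeros_like(m);k[b[1]:b[3],b[0]:b[2]]=1;m&=k
    P=W[m];print(n,m.sum(),np.nanmedian(P,0) if m.sum() else "",np.argwhere(m).mean(0)[::-1])
E
python3 d.py .595 .284 .19 -58.6
```

```text
time_s: 5.4
position: [0.5491, 0.1277, 0.236]
tcp_rot: [[0.721, 0.693, 0.001], [0.693, -0.721, 0.001], [0.001, -0.0, -1.0]]
force: [-0.5, -0.2, 0.5]
opening: 0.996
grasp_force: 0.0
top 81 [ 0.42854409 -0.23382074  0.11116084] [428.35802469 287.35802469]
side 50 [ 0.42480558 -0.23108763  0.10609863] [405.88 196.02]
t 5.5 pos [0.5488 0.1265 0.2359] F [-0.4 -0.1  0.3] open 0.999 0.0
row [0.7127, -0.407, 0.2299] [-0.0, -0.0002, 0.0697] mm 170.45749729827654 deg 12.537284326719172
```

Lever is upright (ball over the block centre, 0.4285 vs about 0.428). Now above the lug.

```bash
python3 -m pendant '[[0.713,-0.407,0.23,0,0,0.07,-1],[0.713,-0.407,0.23,0,0,0.07,-1],[0.713,-0.407,0.23,0,0,0.07,-1],[0.713,-0.407,0.23,0,0,0.07,-1],[0.713,-0.407,0.23,0,0,0.07,-1],[0.713,-0.407,0.23,0,0,0.07,-1]]'
python3 - <<'E'
from h import *
im,d=capture("side");W=cloud("side",d);h=cv2.cvtColor(im,cv2.COLOR_RGB2HSV)
b=(236,296,262,322);m=cv2.inRange(h,(5,150,60),(16,255,255))>0;k=np.zeros_like(m);k[b[1]:b[3],b[0]:b[2]]=1;m&=k
print(m.sum(),np.nanmedian(W[m],0),np.nanmax(W[m],0),np.nanmin(W[m],0))
cv2.imwrite("pics/s3.png",cv2.resize(im[220:370,190:350,::-1],(640,600),interpolation=cv2.INTER_CUBIC))
E
python3 d.py .595 .284 .108 -58.6
```

```text
time_s: 6.1
position: [0.5949, 0.2795, 0.1897]
tcp_rot: [[0.857, 0.516, -0.002], [0.516, -0.857, -0.001], [-0.002, 0.0, -1.0]]
force: [-0.2, -0.1, -0.3]
opening: 0.999
grasp_force: 0.0
110 [0.59275644 0.28514255 0.05065116] [0.60260769 0.29270121 0.06768851] [0.58397541 0.27803272 0.0322293 ]
t 6.15 pos [0.595  0.279  0.1901] F [ 0.5 -0.4  0. ] open 1.001 0.0
row [0.0136, -0.0217, 0.4105] [0.0001, 0.0005, -0.0022] mm 82.25829211215246 deg 0.40957339401340637
```

View pics/s3.png

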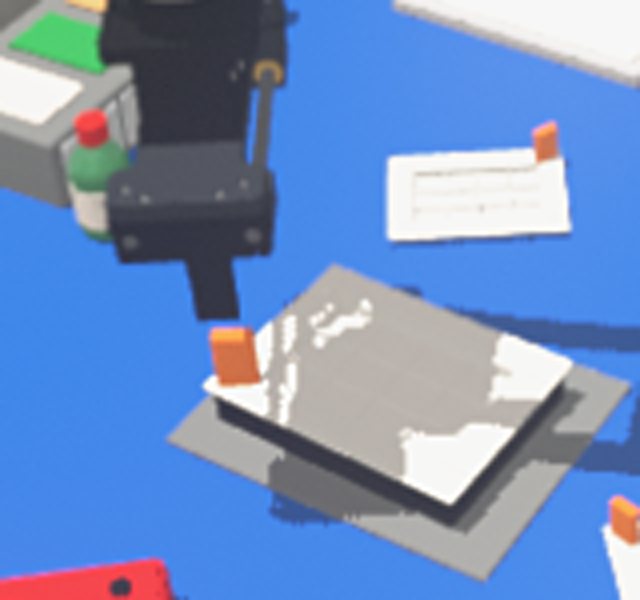

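Side crop: gripper above the orange lug at crop (235,355), with nothing under the fingers. Descending.

```bash
python3 -m pendant '[[0.012,-0.02,0.08,0,0,-0.002,-1],[0.012,-0.02,0.16,0,0,-0.002,-1],[0.012,-0.02,0.24,0,0,-0.002,-1],[0.012,-0.02,0.32,0,0,-0.002,-1],[0.012,-0.02,0.41,0,0,-0.002,-1],[0.012,-0.02,0.41,0,0,-0.002,-1]]'
python3 d.py .5945 .2835 .108 -58.6
```

```text
time_s: 6.75
position: [0.593, 0.2841, 0.1043]
tcp_rot: [[0.854, 0.521, -0.007], [0.521, -0.854, -0.002], [-0.007, -0.002, -1.0]]
force: [-1.1, -0.3, -0.1]
opening: 0.998
grasp_force: 0.0
t 6.75 pos [0.593  0.2841 0.1043] F [-1.1 -0.3 -0.1] open 0.998 0.0
row [0.0046, 0.0063, -0.0184] [-0.0006, 0.0023, -0.0001] mm 4.000925097749372 deg 0.4265658215127103
```

```bash
python3 -m pendant '[[0,0,0,0,0,0,0],[0,0,0,0,0,0,0.3],[0,0,0,0,0,0,0.55],[0,0,0,0,0,0,0.6],[0,0,0,0,0,0,0.6]]'
python3 d.py .5945 .2835 .108 -58.6
python3 - <<'E'
from h import *
o=[]
for n,b in(("top",(195,200,255,260)),("side",(220,275,280,335))):
    im,d=capture(n);W=cloud(n,d);h=cv2.cvtColor(im,cv2.COLOR_RGB2HSV)
    o.append(cv2.resize(im[b[1]:b[3],b[0]:b[2],::-1],(400,400),interpolation=cv2.INTER_CUBIC))
cv2.imwrite("pics/c4.png",np.hstack(o))
E
```

```text
time_s: 7.25
position: [0.5955, 0.2852, 0.1089]
tcp_rot: [[0.853, 0.521, 0.001], [0.521, -0.853, 0.0], [0.001, 0.0, -1.0]]
force: [-0.8, -0.0, -0.5]
opening: 0.628
grasp_force: 0.0
t 7.25 pos [0.5955 0.2852 0.1089] F [-0.8 -0.  -0.5] open 0.628 0.0
row [-0.0087, 0.0046, 0.0047] [0.0001, -0.0004, 0.0] mm 2.177380375772264 deg 0.06631981423801914
```

View pics/c4.png

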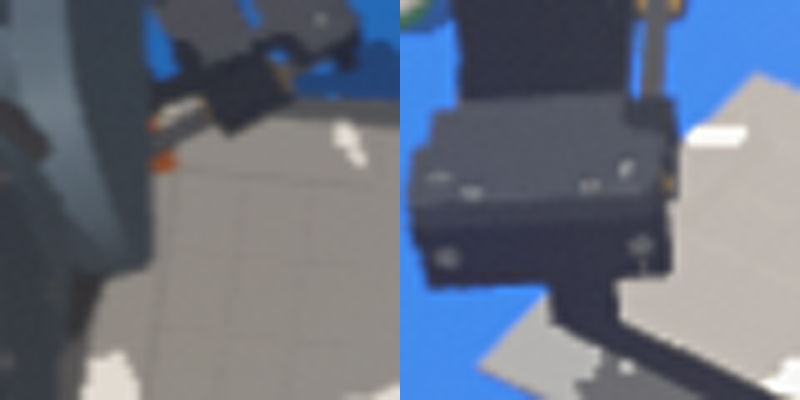

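The lug is mostly hidden by the gripper, with orange just showing at the inner end of the fingers, as it should. Close.

```bash
python3 -m pendant '[[-0.005,0.004,0,0,0,0,0.6],[-0.005,0.004,0,0,0,0,0.6],[-0.005,0.004,0,0,0,0,0.6],[-0.005,0.004,0,0,0,0,0.6],[-0.005,0.004,0,0,0,0,0.7],[-0.005,0.004,0,0,0,0,1],[-0.005,0.004,0,0,0,0,1],[-0.005,0.004,0,0,0,0,1]]'
python3 d.py .5945 .2835 .108 -58.6
```

```text
time_s: 8.15
position: [0.5951, 0.2838, 0.1083]
tcp_rot: [[0.853, 0.522, 0.001], [0.522, -0.853, -0.0], [0.0, 0.001, -1.0]]
force: [0.6, -0.6, 0.2]
opening: 0.113
grasp_force: 30.0
t 8.15 pos [0.5951 0.2838 0.1083] F [ 0.6 -0.6  0.2] open 0.113 30.0
row [-0.0032, -0.0004, 0.0015] [0.0002, -0.0001, 0.0002] mm 0.7111623074880771 deg 0.053005355574191455
```

Gripped (opening 9.8 mm). Peel about the far corner at about 28 mm/s. The far corner is fixed in the tool frame, so the same rows serve each step.

```bash
python3 -m pendant '[[-0.0064,0,-0.0142,0,0.005,0,1],[-0.013,0,-0.0284,0,0.01,0,1],[-0.0199,0,-0.0424,0,0.015,0,1],[-0.0269,0,-0.0564,0,0.02,0,1],[-0.0342,0,-0.0702,0,0.025,0,1],[-0.0417,0,-0.0839,0,0.03,0,1],[-0.0494,0,-0.0974,0,0.035,0,1],[-0.0573,0,-0.1109,0,0.04,0,1]]'
python3 -m pendant '[[-0.0064,0,-0.0142,0,0.005,0,1],[-0.013,0,-0.0284,0,0.01,0,1],[-0.0199,0,-0.0424,0,0.015,0,1],[-0.0269,0,-0.0564,0,0.02,0,1],[-0.0342,0,-0.0702,0,0.025,0,1],[-0.0417,0,-0.0839,0,0.03,0,1],[-0.0494,0,-0.0974,0,0.035,0,1],[-0.0573,0,-0.1109,0,0.04,0,1]]'
python3 - <<'E'
from h import *
im,d=capture("side");np.savez("pics/s5.npz",im=im,d=d)
cv2.imwrite("pics/s5.png",cv2.resize(im[220:370,190:350,::-1],(640,600),interpolation=cv2.INTER_CUBIC))
E
```

```text
time_s: 8.95
position: [0.5844, 0.278, 0.1307]
tcp_rot: [[0.847, 0.52, 0.107], [0.516, -0.854, 0.066], [0.126, -0.001, -0.992]]
force: [0.1, 0.9, -2.1]
opening: 0.11
grasp_force: 30.0
time_s: 9.75
position: [0.5728, 0.2704, 0.1512]
tcp_rot: [[0.826, 0.521, 0.213], [0.505, -0.854, 0.13], [0.25, 0.0, -0.968]]
force: [0.2, 0.0, -1.1]
opening: 0.112
grasp_force: 30.0
```

View pics/s5.png

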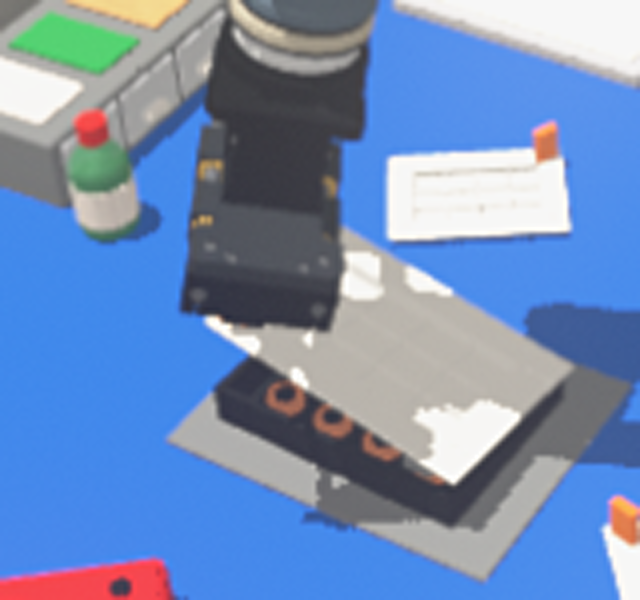

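Peeling cleanly: the lug side is raised, the far corner rests, and the black tray hasn't moved. A bit more turn, then lift.

```bash
python3 -m pendant '[[-0.0064,0,-0.0142,0,0.005,0,1],[-0.013,0,-0.0284,0,0.01,0,1],[-0.0199,0,-0.0424,0,0.015,0,1],[-0.0269,0,-0.0564,0,0.02,0,1]]'
python3 -m pendant '[[0.0046,0,-0.0143,0,0,0,1],[0.0093,0,-0.0285,0,0,0,1],[0.0155,0,-0.0476,0,0,0,1],[0.0232,0,-0.0713,0,0,0,1],[0.0309,0,-0.0951,0,0,0,1],[0.0464,0,-0.1427,0,0,0,1],[0.0618,0,-0.1902,0,0,0,1],[0.0773,0,-0.2378,0,0,0,1]]'
python3 d.py .571 .269 .33 -58.6
```

```text
time_s: 10.2
position: [0.5659, 0.2662, 0.1608]
tcp_rot: [[0.811, 0.521, 0.265], [0.495, -0.854, 0.162], [0.31, 0.0, -0.951]]
force: [0.7, -1.0, -1.5]
opening: 0.112
grasp_force: 30.0
time_s: 11.0
position: [0.5663, 0.2664, 0.2118]
tcp_rot: [[0.812, 0.521, 0.264], [0.496, -0.854, 0.161], [0.31, 0.0, -0.951]]
force: [-0.5, 0.3, -1.6]
opening: 0.113
grasp_force: 30.0
t 11.0 pos [0.5663 0.2664 0.2118] F [-0.5  0.3 -1.6] open 0.113 30.0
row [0.2086, 0.0014, -0.5538] [0.0001, -0.1002, 0.0] mm 118.36471811929434 deg 18.037921072178488
```

```bash
python3 -m pendant '[[0.02,0,-0.06,0,-0.012,0,1],[0.047,0,-0.13,0,-0.025,0,1],[0.078,0,-0.2,0,-0.0375,0,1],[0.105,0,-0.27,0,-0.05,0,1],[0.13,0,-0.34,0,-0.0625,0,1],[0.156,0,-0.41,0,-0.075,0,1],[0.182,0,-0.48,0,-0.0875,0,1],[0.2086,0,-0.5538,0,-0.1002,0,1]]'
python3 d.py .637 .056 .29 -58.6
```

```text
time_s: 11.8
position: [0.5706, 0.2691, 0.3303]
tcp_rot: [[0.854, 0.521, -0.001], [0.521, -0.854, -0.001], [-0.001, 0.0, -1.0]]
force: [0.7, 0.1, -0.5]
opening: 0.112
grasp_force: 30.0
t 11.8 pos [0.5706 0.2691 0.3303] F [ 0.7  0.1 -0.5] open 0.112 30.0
row [-0.2713, 1.0826, 0.2025] [0.0001, 0.0004, -0.0001] mm 226.85459153721123 deg 0.08561726468774697
```

```bash
python3 -m pendant '[[-0.02,0.07,0.01,0,0,0,1],[-0.05,0.19,0.04,0,0,0,1],[-0.08,0.33,0.06,0,0,0,1],[-0.12,0.48,0.09,0,0,0,1],[-0.16,0.63,0.12,0,0,0,1],[-0.19,0.78,0.15,0,0,0,1],[-0.23,0.91,0.17,0,0,0,1],[-0.25,1,0.19,0,0,0,1]]'
python3 d.py .703 -.157 .26 -58.6
```

```text
time_s: 12.6
position: [0.632, 0.0694, 0.2899]
tcp_rot: [[0.855, 0.519, -0.001], [0.519, -0.855, -0.001], [-0.002, 0.0, -1.0]]
force: [-0.4, -0.3, -0.8]
opening: 0.114
grasp_force: 30.0
t 12.6 pos [0.632  0.0694 0.2899] F [-0.4 -0.3 -0.8] open 0.114 30.0
row [-0.2839, 1.1517, 0.15] [0.0, 0.0005, -0.0007] mm 239.1287164487154 deg 0.15915205181671704
```

```bash
python3 -m pendant '[[-0.03,0.12,0.01,0,0,0,1],[-0.06,0.26,0.04,0,0,0,1],[-0.1,0.4,0.06,0,0,0,1],[-0.14,0.55,0.08,0,0,0,1],[-0.17,0.7,0.1,0,0,0,1],[-0.21,0.84,0.12,0,0,0,1],[-0.24,0.94,0.14,0,0,0,1],[-0.25,1,0.15,0,0,0,1]]'
python3 d.py .703 -.157 .198 -58.6
```

```text
time_s: 13.4
position: [0.6935, -0.1264, 0.2599]
tcp_rot: [[0.854, 0.519, -0.002], [0.519, -0.855, 0.0], [-0.001, -0.001, -1.0]]
force: [0.6, 0.0, -1.7]
opening: 0.113
grasp_force: 30.0
t 13.4 pos [ 0.6935 -0.1264  0.2599] F [ 0.6  0.  -1.7] open 0.113 30.0
row [-0.0383, 0.1558, 0.3095] [-0.0003, 0.0004, -0.0006] mm 69.7281505840739 deg 0.1410434933123008
```

```bash
python3 -m pendant '[[-0.01,0.04,0.05,0,0,0,1],[-0.02,0.08,0.11,0,0,0,1],[-0.03,0.11,0.17,0,0,0,1],[-0.038,0.14,0.22,0,0,0,1],[-0.038,0.156,0.27,0,0,0,1],[-0.038,0.156,0.3,0,0,0,1],[-0.038,0.156,0.31,0,0,0,1],[-0.038,0.156,0.31,0,0,0,1]]'
python3 -m pendant '[[0,0,0,0,0,0,1],[0,0,0,0,0,0,1],[0,0,0,0,0,0,1]]'
python3 - <<'E'
from m import *
for n in("side","top"):
    im,d=capture(n);W=cloud(n,d);cv2.imwrite(f"pics/{n}9.png",im[:,:,::-1])
    h=cv2.cvtColor(im,cv2.COLOR_RGB2HSV)
    m=(h[...,1]<60)&(h[...,2]>90)&(W[...,2]>.09)&(W[...,2]<.14)&(W[...,1]<-.05)&(W[...,1]>-.33)&(W[...,0]>.5)&(W[...,0]<.8)
    P=W[m]
    A=np.c_[P[:,:2],np.ones(len(P))];c=np.linalg.lstsq(A,P[:,2],rcond=None)[0]
    print(n,len(P),np.median(P,0),"slope",c,cv2.minAreaRect((P[:,:2]*1000).astype(np.float32)))
    m=((h[...,0]<7)|(h[...,0]>174))&(h[...,1]>130)&(W[...,0]>.36)&(W[...,0]<.5)&(abs(W[...,1]+.235)<.04)
    print("ball",m.sum(),np.median(W[m],0) if m.any() else "")
E
python3 d.py .703 -.157 .198 -58.6
```

```text
time_s: 14.2
position: [0.7034, -0.1545, 0.1986]
tcp_rot: [[0.853, 0.521, -0.001], [0.521, -0.853, 0.0], [-0.001, -0.001, -1.0]]
force: [-0.5, 0.1, -0.5]
opening: 0.112
grasp_force: 30.0
time_s: 14.5
position: [0.7038, -0.1549, 0.1996]
tcp_rot: [[0.853, 0.521, 0.0], [0.521, -0.853, -0.001], [0.0, 0.001, -1.0]]
force: [0.8, 0.5, -1.2]
opening: 0.112
grasp_force: 30.0
side 1167 [ 0.62738264 -0.20426032  0.11810594] slope [-0.00471431  0.01804639  0.12315048] ((630.4446411132812, -197.1741943359375), (129.9803466796875, 169.1549530029297), 85.35409545898438)
ball 44 [ 0.42603536 -0.2305348   0.10629859]
top 450 [ 0.61046207 -0.24509737  0.12184571] slope [-0.01024555 -0.09741167  0.10400762] ((631.5520629882812, -242.1259002685547), (29.966766357421875, 149.7803497314453), 84.15255737304688)
ball 77 [ 0.42832563 -0.23493336  0.1124719 ]
t 14.6 pos [ 0.7036 -0.1549  0.1993] F [-0.1  0.7 -0.7] open 0.112 30.0
row [-0.008, 0.0071, 0.0066] [0.0002, 0.0001, 0.0] mm 2.522721173774611 deg 0.032492257551256724
```

View pics/side9.png

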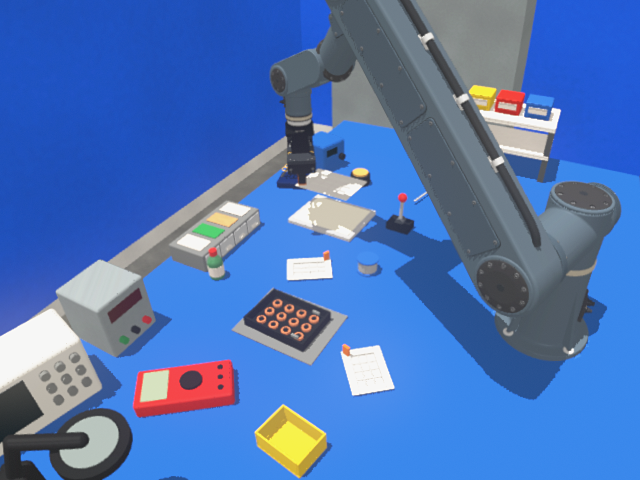

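View pics/top9.png

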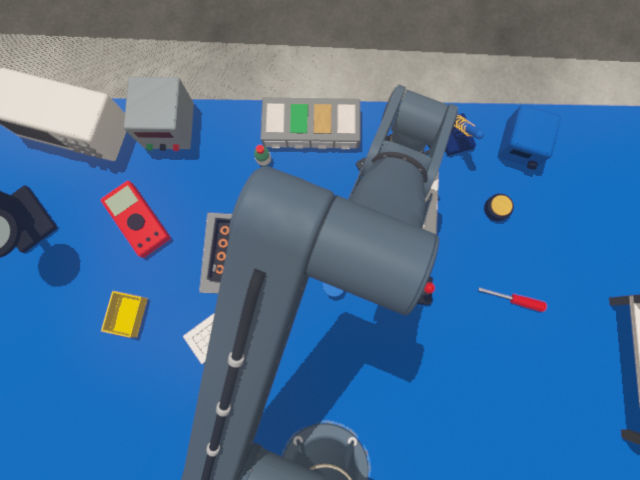

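The white tray is level (slope about 1°), centred on the panel at roughly 10 cm. The lever is upright at side (402,199), the black tray sits in place on its mat, and nothing else has moved. Handing in.

```bash
python3 -c "
from rig import bot
print(bot.hand_in())"
```

```text
the job is handed in; nothing more can be done
None
```

Job handed in with the dimmer lever upright and the white tray peeled off and held level by its lug about 10 cm above the panel, the black tray still in place; the lever's swing plane lay along world x, not y as stated, so I went by the images.

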